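Pack two stripped pumps into their trays

TASK

Pack the two dismantled pumps, each into its own tray with the heaviest part lowest: the square pump's parts in the teal tray, with the iron housing standing on the tray floor, the aluminium cover squarely on top of it and the lightweight green plastic cap, grip bar up, squarely on top of the cover; the round pump's parts in the red tray, the iron housing on the floor and its round cover centred on top of it. Set the iron housings down rather than dropping them, and leave the brass bushing and the black pulley where they stand.

Things in the scene. Friction and masses are not known exactly. Their poses are not given: they have to be found in the camera images.
- teal_tray: Teal open tray, fixed, 170 mm along its x, 150 mm along its y, 30 mm high; walls and floor 5 mm thick, so the inner floor is 5 mm above the origin. Origin: centre of the underside, on the table; z up.
- red_tray: Red open tray of exactly the same shape, fixed: 170 x 150 x 30 mm, walls and floor 5 mm. Origin: centre of the underside, on the table; z up.
- square_housing_center (a point): Square pump's dark cast-iron housing, loose, about 0.6 kg: a block 52 x 52 mm, 44 mm high, with a dark bore (painted look; the top is flat) and a round port stub 22 mm across at half height on its +x side, reaching 42 mm from the centre. The other three sides are plain: grip across y. The point is its centre, 22 mm above its underside; its axes lie along its sides, z up.
- round_housing_center (a point): Round pump's dark cast-iron housing, loose, about 0.5 kg: an upright cylinder 52 mm in diameter, 44 mm high, flat top with a dark bore mark, and the same port stub (22 mm across, at half height, reaching 42 mm from the axis) on its +x side: grip across y. The point is its centre, 22 mm above its underside; z up.
- square_cover_center (a point): Square pump's bright aluminium cover, loose, about 0.12 kg: a flat plate 52 x 52 x 18 mm thick with four dark bolt marks. The point is its centre, 9 mm above its underside; its axes lie along its sides, z up.
- round_cover_center (a point): Round pump's bright aluminium cover, loose, about 0.1 kg: a disc 52 mm in diameter, 18 mm thick, with four dark bolt marks. The point is its centre, 9 mm above its underside; z up.
- dust_cap_center (a point): Square pump's lightweight green plastic dust cap, loose, about 30 g: a flat square plate 52 x 52 mm, 6 mm thick, with an upright grip bar in the middle, 36 mm long (along x), 16 mm wide (along y) and 44 mm tall above the plate (50 mm over all): grip the bar across y, with the fingertips clear above the plate. The point is at half the over-all height, 25 mm above the underside; its axes lie along its sides, z up.
- bushing_center (a point): Bystander to leave alone: upright brass bushing, a loose ring 34 mm outside, 22 mm inside, 30 mm high. The point is its centre, 15 mm above the table.
- pulley_center (a point): Bystander to leave alone: black plastic grooved pulley lying flat, loose, 40 mm across, 24 mm high. The point is its centre, 12 mm above the table.
Mind the look-alikes: they are no part of the job. What is shaped like the part that bears round_housing_center but blue is not meant.

How it is judged:
By the outcome, as a careful person would: the job done as asked, in the order asked, and still so for the second after the job is handed in, with the robot touching nothing.
It also fails if it takes over 128 s, if anything falls off the work surface, if the arm or the gripper's body presses on something with over 40 N, if the wrist force passes 120 N, or if a joint passes its speed limit or range.

ROBOT

A 6-joint arm with a two-finger parallel gripper is mounted at the origin on the work surface. World frame = base frame: x ahead of the robot, y to its left, z up, the work surface at z = 0. Lengths are in mm, angles in degrees, forces in N, time in s.
With the tool pointing down it reaches from about 300 to 850 mm from the base axis. Payload 4.2 kg.
Tool frame: the origin (TCP) lies at the very end of the fingers, on their centre line; the grasp point (between the pads) lies 19 mm behind it (env.grasp_offset is the distance from the TCP to the grasp point, in mm); z points along the fingers, y is the line along which they close (so a half turn about z gives the same grasp; the last joint's range is limited). The gripper opens to 91 mm and grips with 3 to 60 N. Pads are 32 mm wide; open, the fingers measure 118 mm over their backs; the gripper's body (76 mm by 178 mm) begins 60 mm behind the grasp point.
Start: joints at [-75.115, 18.312, 89.639, -0, 72.044, -1.146], TCP at [158.797, -552.654, 213.976] pointing down, gripper open.
Joint ranges: [-177.97, 177.97], [-48.28, 115.42], [12.27, 149.76], [-77.06, 257.06], [2.81, 150.46], [-146.56, 146.56]. Speed limits (degrees/s): [147.25, 147.25, 180, 180, 180, 180].

INTERFACE

Orientations are given as [roll, pitch, yaw] about the fixed x, y, z axes, in that order (R = Rz(yaw) Ry(pitch) Rx(roll)).
In Python, from workcell import env gives the robot as it stands. The module is installed in compiled form; this text tells all that it offers.
- The arm moves only by the tool send_rows, never from a script. Its argument "motion" is a list of rows, each an object of numbers: "tx", "ty", "tz": the shift along the tool's x, y, z in units of 500 mm (1.0 is 500 mm); "rx", "ry", "rz": the turn, a rotation vector about the tool's x, y, z in units of 30 degrees (1.0 is 30 degrees); "gripper": the closure, from -1 (fully open) to 1 (shut). In form: [{"tx": .., "ty": .., "tz": .., "rx": .., "ry": .., "rz": .., "gripper": ..}, ...]. A call has 1 to 12 rows; each row shifts and turns the commanded pose from where the row before left it, along the tool's axes as they then stand; what a row does not reach is not made up. A row lasts 1/8 s, in which the tool goes at most 62.5 mm and 10.7 degrees, less where a joint would pass 70% of its speed; a pose out of reach is approached as far as the arm can. A call with a number of a shift or a turn outside -1 to 1 is refused whole. A call with a gripper value outside its range is refused whole. The fingers move at their own pace and stop on an object; "grip_force" is the grip in N (left out, the last holds). Time passes only in rows, so rows that do not move let the fingers close. It gives the time, the measured TCP pose, the force, the opening and the grip force at its end, in the units of the state.
- env.state(): the state, without advancing time (a new reading comes with each control period).
- env.grab_frame(name): name is "scene" or "top" or "wrist"; returns a dict with "frame" (420x560x3 uint8, red, green, blue), "vertical_fov" (degrees; the focal length in pixels is half the picture's height over the tangent of half this angle, whatever the lens; pixels are square), "cx", "cy" (the principal point, pixels), "k1" (the pictures are not rectified: a ray, as slopes to the right and down, at radius r is drawn at 1 + k1 r^2 times it, then the intrinsics apply), "rvec" (rotation vector, rad) and "tvec" (3), from world to camera coordinates, as OpenCV has them; the wrist camera has in their place "T_tool_cam" (4x4, takes a point from camera to tool coordinates, whose origin is the TCP and whose axes are the flange's). Camera axes: x right, y down, z forward; pixel columns grow to the right and rows downward; lengths in mm; the calibration is good to about 2 mm. A picture is of the moment at which its call begins: read the wrist's pose just before it. There is no depth.
- env.job_done(): hands the job in; it is judged then, once.
The state is a dict: "time_s": time; "qpos": joint angles; "qvel": joint speeds; "effort": joint torques, N m; "ee_pos": TCP position; "ee_rot": TCP orientation; "force": force on the tool from outside, world axes, zero at the start; "torque": the same for the moment, N m; "gripper_width": finger opening in mm; "gripper_force": force on a finger pad.
Only numpy, scipy, OpenCV 4.12 (cv2) and the standard library are available. Lean on these libraries where they do the work, as an engineer would, in place of code of your own. Each camera call takes 0.05 s, during which the arm holds its last target. There are 200 camera calls.

## Working session

There is one attempt and no reset: what is moved stays moved. The work goes in short steps, Python scripts to look and compute and a tool call to move; the robot and the scene stay as the last step left them, time stands still between calls to the robot, and variables do not carry over. Pictures are saved under pics/ and viewed, at most 14 in all, crops included, and the job is handed in when it is done.

Besides the shell and the picture viewer there is one more tool, called by a JSON object that holds its "api" and its "payload". send_rows: Moves the arm, as the interface text tells. Shifts and turns lie within -1 to 1; 1 stands for 500 mm of shift or 30 degrees of turn. Its arguments: {"type":"object","properties":{"motion":{"type":"array"},"grip_force":{"type":"number"}},"required":["motion"]}

```bash
mkdir -p pics; ls
cat > h.py <<'E'
import numpy as np, cv2, json
from workcell import env
from scipy.spatial.transform import Rotation as R
def snap(name,fn=None):
    s=env.state(); d=env.grab_frame(name)
    if fn: cv2.imwrite('pics/'+fn,cv2.cvtColor(d['frame'],cv2.COLOR_RGB2BGR))
    d['s']=s; return d
def cam(d):
    "world->cam Rm,t"
    if 'rvec' in d and d['rvec'] is not None:
        return cv2.Rodrigues(np.array(d['rvec'],float))[0],np.array(d['tvec'],float).ravel()
    s=d['s'];T=np.eye(4);T[:3,:3]=R.from_euler('xyz',s['ee_rot'],degrees=True).as_matrix();T[:3,3]=s['ee_pos']
    W=np.linalg.inv(T@np.array(d['T_tool_cam'])); return W[:3,:3],W[:3,3]
def K(d):
    f=210/np.tan(np.radians(d['vertical_fov']/2)); return np.array([[f,0,d['cx']],[0,f,d['cy']],[0,0,1]]),np.array([d['k1'],0,0,0,0.])
def w2p(d,P):
    Rm,t=cam(d);k,D=K(d); return cv2.projectPoints(np.array(P,float).reshape(-1,1,3),cv2.Rodrigues(Rm)[0],t,k,D)[0].reshape(-1,2)
def p2w(d,p,z):
    "pixels -> world points on plane z"
    Rm,t=cam(d);k,D=K(d); u=cv2.undistortPoints(np.array(p,float).reshape(-1,1,2),k,D).reshape(-1,2)
    r=np.c_[u,np.ones(len(u))]@Rm; c=-Rm.T@t
    return c+r*((z-c[2])/r[:,2])[:,None]
E
python3 - <<'E'
from h import *
for n in('top','scene'):
    d=snap(n,n+'0.png'); d2={k:v for k,v in d.items() if k not in('frame','s')}; print(n,d2)
    print(-cam(d)[0].T@cam(d)[1])
print(env.state())
E
```

```text
pics
top {'vertical_fov': 44.55485345717523, 'cx': 276.0347268181668, 'cy': 218.21877760601686, 'k1': 0.039922000047125844, 'rvec': array([ 2.18833847, -2.20931951,  0.08297878]), 'tvec': array([1.00793901e+00, 5.07722929e+02, 1.05240642e+03])}
[ 444.27814874   13.44845845 1080.63820759]
scene {'vertical_fov': 47.380175485822406, 'cx': 291.9157206769635, 'cy': 219.44985069095995, 'k1': -0.012947500911237244, 'rvec': array([ 2.36186936,  0.85619342, -0.28535418]), 'tvec': array([-396.72479265, -229.58058691, 1206.39265694])}
[ 888.22909051 -450.70528475  820.60640918]
{'time_s': 0.1, 'qpos': array([-7.51155719e+01,  1.83463963e+01,  8.96999746e+01, -9.72697254e-04,
        7.20431312e+01, -1.14474652e+00]), 'qvel': array([ 0.03531142, -0.02369328, -0.23377879, -0.04098076, -0.04119749,
        0.0435202 ]), 'effort': array([ 4.67565424e-04, -4.13330913e+01, -2.32509488e+01,  7.28379842e-02,
        4.22287197e-02, -6.21620438e-05]), 'ee_pos': array([ 158.66302135, -552.20373606,  213.21642266]), 'ee_rot': array([-1.79910497e+02, -8.63433780e-04,  1.60294746e+01]), 'force': array([ 0.53490702, -0.16236644,  0.02282642]), 'torque': array([ 0.00762333,  0.00401561, -0.00849916]), 'gripper_force': 0.0, 'gripper_width': 91.13826338278079}
```

View pics/top0.png

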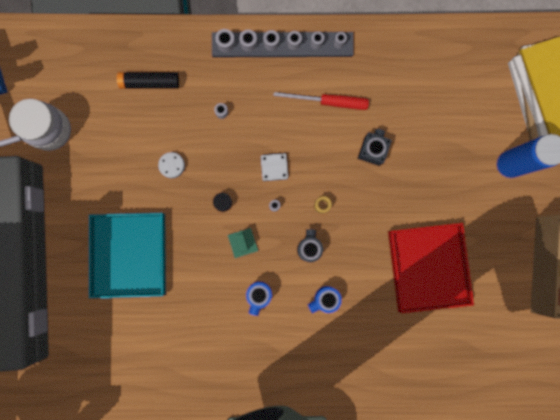

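View pics/scene0.png

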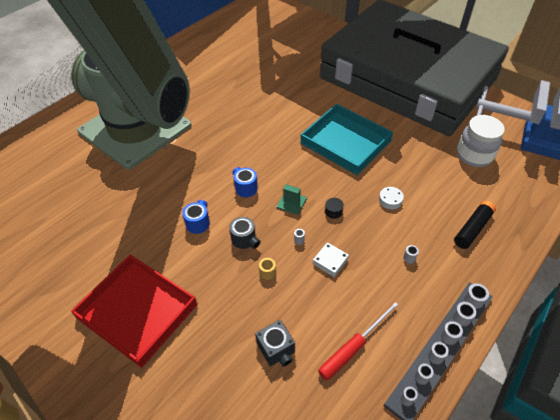

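The top view shows:
- **Trays:** teal (127,255) and red (430,267).
- **Square pump:** housing (376,148), cover (274,166) and green cap (243,242).
- **Round pump:** cover (171,164). Three parts have the housing's shape: dark at (311,247), blue at (259,295) and blue at (328,300). The dark one fits the description, since blue is excluded.
- **Bystanders:** pulley (222,202) and bushing (323,204).

I'll confirm with an enlarged crop.

Run:
```python
from h import *
im=cv2.imread('pics/top0.png')[120:320,80:480]
cv2.imwrite('pics/top_crop.png',cv2.resize(im,None,fx=2,fy=2,interpolation=cv2.INTER_CUBIC))
d=snap('top')
for n,p,z in [('teal',(127,255),30),('red',(430,267),30),('sqh',(376,148),44),('rh',(311,248),44),('sqc',(274,166),18),('rc',(171,164),18),('cap',(243,242),25),('bush',(323,204),30),('pul',(222,202),24),('blue1',(259,295),44),('blue2',(328,300),44)]:
    print(n,p2w(d,[p],z)[0].round(0))
```

```text
teal [435. 299.  30.]
red [ 404. -317.   30.]
sqh [ 648. -209.   44.]
rh [445. -73.  44.]
sqc [617.  -1.  18.]
rc [622. 213.  18.]
cap [459.  65.  25.]
bush [ 535. -101.   30.]
pul [542. 108.  24.]
blue1 [352.  32.  44.]
blue2 [ 341. -106.   44.]
```

View pics/top_crop.png

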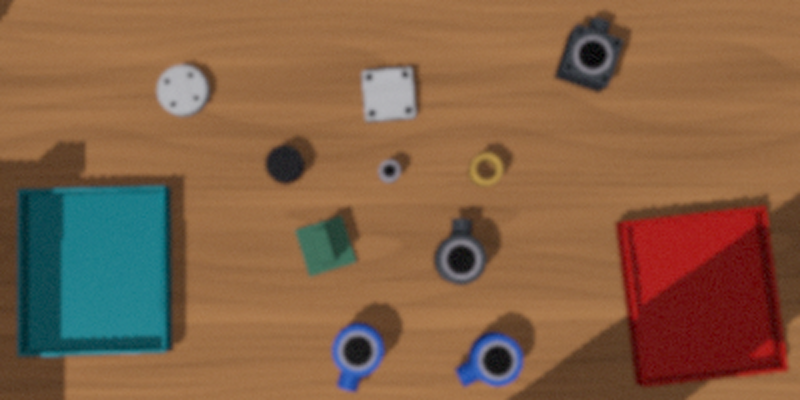

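The crop confirms it: the dark round housing is at crop (461,258), and the blue ones at (358,350) and (498,360) are the look-alikes. I'll move over the square housing for a near look.

{"api": "send_rows", "payload": {"motion": [{"tx": 0.11,"ty": -0.038,"tz": -0.01,"gripper": -1},{"tx": 0.11,"ty": -0.038,"tz": -0.01},{"tx": 0.11,"ty": -0.038,"tz": -0.01},{"tx": 0.11,"ty": -0.038,"tz": -0.01},{"tx": 0.11,"ty": -0.038,"tz": -0.01},{"tx": 0.11,"ty": -0.038,"tz": -0.01},{"tx": 0.11,"ty": -0.038,"tz": -0.01},{"tx": 0.11,"ty": -0.038,"tz": -0.01},{"tx": 0.11,"ty": -0.038,"tz": -0.01},{"tx": 0.05,"ty": -0.038},{"tx": 0,"gripper": -1}]}}

```text
invalid input at $.motion[0]: expected keys tx, ty, tz, rx, ry, rz, gripper
```

Run:
```python
from h import *
d=snap('wrist','w1.png'); print(d['s']['ee_pos'],d['s']['ee_rot'],d['T_tool_cam'].round(2),d['vertical_fov'],d['k1'],d['s']['time_s'])
```

```text
[ 158.69993857 -552.276585    213.32539579] [-1.79923648e+02 -2.43808358e-04  1.60315917e+01] [[   0.     -0.96   -0.28   80.12]
 [   1.      0.      0.     -0.54]
 [   0.     -0.28    0.96 -169.94]
 [   0.      0.      0.      1.  ]] 59.147947761165454 -0.02640202566976038 0.15
```

View pics/w1.png

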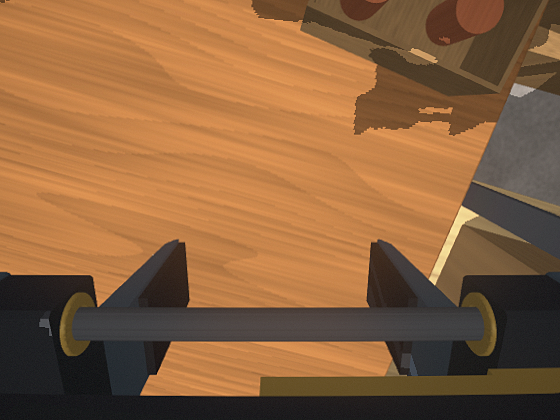

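The wrist view shows the fingertips at about (180,245) and (378,245), with the point under the TCP clear between them. That makes hovering looks workable. Rows need all keys.

{"api": "send_rows", "payload": {"motion": [{"tx": 0.11,"ty": -0.039,"tz": -0.01,"rx": 0,"ry": 0,"rz": 0,"gripper": -1},{"tx": 0.11,"ty": -0.039,"tz": -0.01,"rx": 0,"ry": 0,"rz": 0,"gripper": -1},{"tx": 0.11,"ty": -0.039,"tz": -0.01,"rx": 0,"ry": 0,"rz": 0,"gripper": -1},{"tx": 0.11,"ty": -0.039,"tz": -0.01,"rx": 0,"ry": 0,"rz": 0,"gripper": -1},{"tx": 0.11,"ty": -0.039,"tz": -0.01,"rx": 0,"ry": 0,"rz": 0,"gripper": -1},{"tx": 0.11,"ty": -0.039,"tz": -0.01,"rx": 0,"ry": 0,"rz": 0,"gripper": -1},{"tx": 0.11,"ty": -0.039,"tz": -0.01,"rx": 0,"ry": 0,"rz": 0,"gripper": -1},{"tx": 0.11,"ty": -0.039,"tz": -0.01,"rx": 0,"ry": 0,"rz": 0,"gripper": -1},{"tx": 0.11,"ty": -0.039,"tz": -0.01,"rx": 0,"ry": 0,"rz": 0,"gripper": -1},{"tx": 0.11,"ty": -0.039,"tz": 0,"rx": 0,"ry": 0,"rz": 0,"gripper": -1},{"tx": 0,"ty": 0,"tz": 0,"rx": 0,"ry": 0,"rz": 0,"gripper": -1}]}}

```text
time_s: 1.58
ee_pos: [636.1, -210.4, 257.4]
ee_rot: [-179.9, 0.0, 16.3]
force: [-0.0, -0.6, -1.0]
gripper_width: 91.3
gripper_force: 0.0
```

Run:
```python
from h import *
d=snap('wrist','w2.png'); print(d['s']['ee_pos'],d['s']['ee_rot'],w2p(d,[[648,-209,44]]))
```

```text
[ 636.11343088 -210.36103334  257.42747638] [-1.79924249e+02  1.59198482e-02  1.63060701e+01] [[280.24131072 173.60715861]]
```

View pics/w2.png

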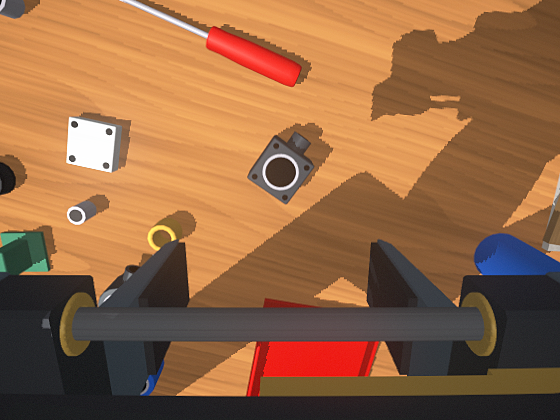

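The square housing's ring is at (281,173) with its stub at (301,143), and the square cover is at (94,144). I'll write a silhouette fitter for the poses (mask overlap with the projected model), and use it here and on the other parts in the top view.

```bash
cat >> h.py <<'E'
from scipy.optimize import minimize
def box(x0,x1,y0,y1,z0,z1): return np.array([[x,y,z] for x in(x0,x1) for y in(y0,y1) for z in(z0,z1)],float)
_a=np.linspace(0,2*np.pi,40,endpoint=False)
def cyl(r,z0,z1): return np.array([[r*np.cos(a),r*np.sin(a),z] for a in _a for z in(z0,z1)])
stub=np.array([[x,11*np.cos(a),22+11*np.sin(a)] for a in _a for x in(15,42)])
MOD=dict(sqh=[box(-26,26,-26,26,0,44),stub],rh=[cyl(26,0,44),stub],sqc=[box(-26,26,-26,26,0,18)],rc=[cyl(26,0,18)],
 cap=[box(-26,26,-26,26,0,6),box(-18,18,-8,8,6,50)],teal=[box(-85,85,-75,75,0,30)],red=[box(-85,85,-75,75,0,30)])
def mask(d,n):
    h=cv2.cvtColor(d['frame'],cv2.COLOR_RGB2HSV).astype(int);H,S,V=h[...,0],h[...,1],h[...,2]
    if n=='cap': m=(H>50)&(H<86)&(S>70)
    elif n=='teal': m=(H>82)&(H<100)&(S>120)
    elif n=='red': m=((H<5)|(H>172))&(S>190)
    else: m=(S<90)
    return m.astype(np.uint8)
def fit(d,n,x,y,yaw,z0=0,win=None):
    "-> x,y,yaw(deg),IoU ; underside at z0"
    m=mask(d,n); c=w2p(d,[[x,y,z0+10]])[0]; 
    m=cv2.morphologyEx(m,cv2.MORPH_OPEN,np.ones((2,2)))
    k,l=cv2.connectedComponents(m); yy,xx=np.nonzero(l); i=np.argmin((xx-c[0])**2+(yy-c[1])**2); m=(l==l[yy[i],xx[i]]).astype(np.uint8)
    cs=cv2.findContours(m,cv2.RETR_EXTERNAL,cv2.CHAIN_APPROX_NONE)[0]; m=cv2.drawContours(np.zeros_like(m),cs,-1,1,-1)
    s=4; M=cv2.resize(m,None,fx=s,fy=s,interpolation=cv2.INTER_NEAREST)>0
    def ren(p):
        q=np.zeros(M.shape,np.uint8); r=R.from_euler('z',p[2],degrees=True)
        for P in MOD[n]:
            u=w2p(d,r.apply(P)+[p[0],p[1],z0]); cv2.fillConvexPoly(q,cv2.convexHull(((u+.5)*s).astype(np.float32)).round().astype(int),1)
        return q>0
    f=lambda p:1-(M&ren(p)).sum()/(M|ren(p)).sum()
    b=None
    for dy in(-12,0,12):
        r=minimize(f,[x,y,yaw+dy],method='Nelder-Mead',options=dict(initial_simplex=np.array([x,y,yaw+dy])+np.array([[0,0,0],[8,0,0],[0,8,0],[0,0,8]]),xatol=.05,fatol=1e-4))
        if b is None or r.fun<b.fun: b=r
    return np.r_[b.x.round(1),round(1-b.fun,3)]
def go(x,y,z,yaw):
    "print total shift in tool axes (now) and turn, in units"
    s=env.state(); Rt=R.from_euler('xyz',s['ee_rot'],degrees=True); v=Rt.inv().apply(np.array([x,y,z])-s['ee_pos'])/500
    dy=(yaw-s['ee_rot'][2]+90)%180-90
    print('shift',v.round(4),'rows>=',np.ceil(np.linalg.norm(v)/.125),'rz',round(-dy/30,3),'yaw->',s['ee_rot'][2]+dy,'j6',s['qpos'][5].round(0),'pos',s['ee_pos'].round(1),s['ee_rot'].round(2))
E
python3 - <<'E'
from h import *
d=snap('wrist'); r=fit(d,'sqh',648,-209,-18); print('wrist sqh',r); go(r[0],r[1],80,r[2])
print('wrist sqc',fit(d,'sqc',617,-1,3))
t=snap('top')
for n,x,y,w in[('sqh',648,-209,-18),('rh',445,-73,0),('sqc',617,-1,3),('rc',622,213,0),('cap',459,65,20),('teal',435,299,0),('red',404,-317,5)]: print(n,fit(t,n,x,y,w))
t=snap('scene'); 
for n,x,y,w in[('sqh',648,-209,-18),('rh',445,-73,0),('sqc',617,-1,3),('cap',459,65,20),('teal',435,299,0),('red',404,-317,5)]: print(n,fit(t,n,x,y,w))
E
```

```text
wrist sqh [ 649.4   -209.6    -19.1      0.944]
shift [0.0334 0.0023 0.3562] rows>= 3.0 rz 1.173 yaw-> -19.100000000000005 j6 54.0 pos [ 633.3 -213.1  258.2] [-1.7998e+02  1.0000e-01  1.6100e+01]
wrist sqc [615.     -1.2     4.2     0.968]
sqh [ 8.82e+02 -5.59e+02 -6.30e+00  1.70e-02]
rh [441.1   -74.4    -4.1     0.916]
sqc [614.9    -1.8     4.2     0.899]
rc [620.7   213.3     5.6     0.933]
cap [455.5    66.3    18.5     0.795]
teal [434.    300.7     1.2     0.943]
red [ 404. -317.   -7.    0.]
sqh [ 652.7   -208.5    -19.9      0.915]
rh [ 4.916e+02 -1.550e+02  3.140e+01  1.200e-02]
sqc [ 6.189e+02 -1.000e-01  3.700e+00  9.640e-01]Traceback (most recent call last):
  File "<stdin>", line 7, in <module>
  File "h.py", line 41, in fit
    k,l=cv2.connectedComponents(m); yy,xx=np.nonzero(l); i=np.argmin((xx-c[0])**2+(yy-c[1])**2); m=(l==l[yy[i],xx[i]]).astype(np.uint8)
                                                           ~~~~~~~~~^^^^^^^^^^^^^^^^^^^^^^^^^^^
    return _wrapfunc(a, 'argmin', axis=axis, out=out, **kwds)
    return bound(*args, **kwds)
ValueError: attempt to get argmin of an empty sequence
```

{"api": "send_rows", "payload": {"motion": [{"tx": 0.033,"ty": 0.002,"tz": 0,"rx": 0,"ry": 0,"rz": 0,"gripper": -1},{"tx": 0,"ty": 0,"tz": 0.05,"rx": 0,"ry": 0,"rz": 0.293,"gripper": -1},{"tx": 0,"ty": 0,"tz": 0.05,"rx": 0,"ry": 0,"rz": 0.293,"gripper": -1},{"tx": 0,"ty": 0,"tz": 0.05,"rx": 0,"ry": 0,"rz": 0.293,"gripper": -1},{"tx": 0,"ty": 0,"tz": 0.05,"rx": 0,"ry": 0,"rz": 0.293,"gripper": -1},{"tx": 0,"ty": 0,"tz": 0,"rx": 0,"ry": 0,"rz": 0,"gripper": -1},{"tx": 0,"ty": 0,"tz": 0,"rx": 0,"ry": 0,"rz": 0,"gripper": -1}]}}

```text
time_s: 2.65
ee_pos: [649.8, -210.7, 160.4]
ee_rot: [180.0, -0.1, -19.1]
force: [-0.2, 0.5, 0.1]
gripper_width: 90.9
gripper_force: 0.0
```

Run:
```python
from h import *
d=snap('wrist'); print(d['s']['ee_pos']); r=fit(d,'sqh',649,-209,-19); print('wrist sqh',r); go(r[0],r[1],8,r[2])
t=snap('top')
h=cv2.cvtColor(t['frame'],cv2.COLOR_RGB2HSV); print('red px',h[290,405],h[260,420])
s=snap('scene');h=cv2.cvtColor(s['frame'],cv2.COLOR_RGB2HSV); u=w2p(s,[[434,300,5]])[0].astype(int); print('teal',h[u[1],u[0]]); u=w2p(s,[[456,66,25],[440,-74,20]]).astype(int); print('cap,rh',[h[b,a] for a,b in u])
```

```text
[ 649.76384893 -210.74420773  160.41479096]
wrist sqh [ 648.7   -208.7    -18.6      0.937]
shift [-0.0048 -0.0027  0.3055] rows>= 3.0 rz -0.016 yaw-> -18.6 j6 90.0 pos [ 650.1 -210.6  160.8] [ 1.7999e+02 -1.7000e-01 -1.9080e+01]
red px [ 51  28 120] [ 51  30 119]
teal [ 93 164 211]
cap,rh [array([63, 37, 83], dtype=uint8), array([63, 29, 96], dtype=uint8)]
```

{"api": "send_rows", "payload": {"motion": [{"tx": -0.004,"ty": -0.003,"tz": 0.1,"rx": 0,"ry": 0,"rz": 0,"gripper": -1},{"tx": 0,"ty": 0,"tz": 0.1,"rx": 0,"ry": 0,"rz": 0,"gripper": -1},{"tx": 0,"ty": 0,"tz": 0.07,"rx": 0,"ry": 0,"rz": 0,"gripper": -1},{"tx": 0,"ty": 0,"tz": 0.035,"rx": 0,"ry": 0,"rz": 0,"gripper": -1},{"tx": 0,"ty": 0,"tz": 0,"rx": 0,"ry": 0,"rz": 0,"gripper": -1},{"tx": 0,"ty": 0,"tz": 0,"rx": 0,"ry": 0,"rz": 0,"gripper": 1},{"tx": 0,"ty": 0,"tz": 0,"rx": 0,"ry": 0,"rz": 0,"gripper": 1},{"tx": 0,"ty": 0,"tz": 0,"rx": 0,"ry": 0,"rz": 0,"gripper": 1},{"tx": 0,"ty": 0,"tz": 0,"rx": 0,"ry": 0,"rz": 0,"gripper": 1},{"tx": 0,"ty": 0,"tz": 0,"rx": 0,"ry": 0,"rz": 0,"gripper": 1},{"tx": 0,"ty": 0,"tz": 0,"rx": 0,"ry": 0,"rz": 0,"gripper": 1}], "grip_force": 35}}

```text
time_s: 4.18
ee_pos: [648.4, -207.8, 6.9]
ee_rot: [180.0, -0.0, -19.1]
force: [-0.5, -0.2, 2.6]
gripper_width: 51.9
gripper_force: 35.0
```

{"api": "send_rows", "payload": {"motion": [{"tx": 0,"ty": 0,"tz": -0.06,"rx": 0,"ry": 0,"rz": 0,"gripper": 1},{"tx": 0,"ty": 0,"tz": -0.08,"rx": 0,"ry": 0,"rz": -0.335,"gripper": 1},{"tx": 0,"ty": 0,"tz": -0.08,"rx": 0,"ry": 0,"rz": -0.335,"gripper": 1},{"tx": -0.0455,"ty": -0.113,"tz": 0,"rx": 0,"ry": 0,"rz": 0,"gripper": 1},{"tx": -0.0455,"ty": -0.113,"tz": 0,"rx": 0,"ry": 0,"rz": 0,"gripper": 1},{"tx": -0.0455,"ty": -0.113,"tz": 0,"rx": 0,"ry": 0,"rz": 0,"gripper": 1},{"tx": -0.0455,"ty": -0.113,"tz": 0,"rx": 0,"ry": 0,"rz": 0,"gripper": 1},{"tx": -0.0455,"ty": -0.113,"tz": 0,"rx": 0,"ry": 0,"rz": 0,"gripper": 1},{"tx": -0.0455,"ty": -0.113,"tz": 0,"rx": 0,"ry": 0,"rz": 0,"gripper": 1},{"tx": -0.0455,"ty": -0.113,"tz": 0,"rx": 0,"ry": 0,"rz": 0,"gripper": 1},{"tx": -0.0455,"ty": -0.113,"tz": 0,"rx": 0,"ry": 0,"rz": 0,"gripper": 1},{"tx": -0.0455,"ty": -0.113,"tz": 0,"rx": 0,"ry": 0,"rz": 0,"gripper": 1}]}}

```text
time_s: 5.68
ee_pos: [432.9, 298.3, 114.9]
ee_rot: [179.9, 0.1, 1.0]
force: [1.1, 0.1, -7.3]
gripper_width: 51.5
gripper_force: 35.0
```

{"api": "send_rows", "payload": {"motion": [{"tx": 0,"ty": 0,"tz": 0,"rx": 0,"ry": 0,"rz": 0,"gripper": 1},{"tx": 0,"ty": 0,"tz": 0,"rx": 0,"ry": 0,"rz": 0,"gripper": 1},{"tx": 0,"ty": 0,"tz": 0,"rx": 0,"ry": 0,"rz": 0,"gripper": 1}]}}

```text
time_s: 6.05
ee_pos: [435.0, 295.9, 115.7]
ee_rot: [179.9, 0.1, 0.9]
force: [0.3, -0.1, -6.1]
gripper_width: 51.6
gripper_force: 35.0
```

Run:
```python
from h import *
d=snap('wrist','w3.png'); print(d['s']['force']); go(434,300,15,1)
```

```text
[ 0.33951811 -0.06871234 -6.09459304]
shift [-0.0021 -0.0084  0.2019] rows>= 2.0 rz -0.005 yaw-> 0.9999999999999968 j6 122.0 pos [435.2 295.9 115.9] [1.7995e+02 5.0000e-02 8.6000e-01]
```

View pics/w3.png

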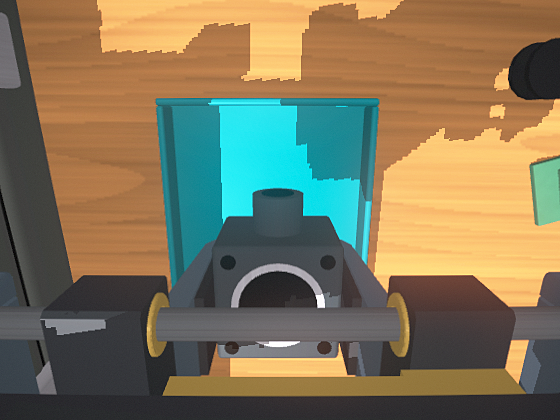

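The housing is held at (278,290), and the tray is centred on it to within a few mm. Lowering gently.

{"api": "send_rows", "payload": {"motion": [{"tx": -0.002,"ty": -0.008,"tz": 0.06,"rx": 0,"ry": 0,"rz": 0,"gripper": 1},{"tx": 0,"ty": 0,"tz": 0.08,"rx": 0,"ry": 0,"rz": 0,"gripper": 1},{"tx": 0,"ty": 0,"tz": 0.045,"rx": 0,"ry": 0,"rz": 0,"gripper": 1},{"tx": 0,"ty": 0,"tz": 0.01,"rx": 0,"ry": 0,"rz": 0,"gripper": 1},{"tx": 0,"ty": 0,"tz": 0.005,"rx": 0,"ry": 0,"rz": 0,"gripper": 1},{"tx": 0,"ty": 0,"tz": 0.003,"rx": 0,"ry": 0,"rz": 0,"gripper": 1},{"tx": 0,"ty": 0,"tz": 0.002,"rx": 0,"ry": 0,"rz": 0,"gripper": 1},{"tx": 0,"ty": 0,"tz": 0,"rx": 0,"ry": 0,"rz": 0,"gripper": 1}]}}

```text
time_s: 7.1
ee_pos: [434.1, 301.4, 14.4]
ee_rot: [-180.0, -0.0, 1.0]
force: [0.8, 0.3, -7.2]
gripper_width: 51.7
gripper_force: 35.0
```

{"api": "send_rows", "payload": {"motion": [{"tx": 0,"ty": 0,"tz": 0.002,"rx": 0,"ry": 0,"rz": 0,"gripper": 1},{"tx": 0,"ty": 0,"tz": 0.002,"rx": 0,"ry": 0,"rz": 0,"gripper": 1},{"tx": 0,"ty": 0,"tz": 0,"rx": 0,"ry": 0,"rz": 0,"gripper": 1}]}}

```text
time_s: 7.48
ee_pos: [433.9, 301.3, 11.9]
ee_rot: [180.0, -0.0, 1.0]
force: [0.3, -0.7, -7.0]
gripper_width: 51.9
gripper_force: 35.0
```

{"api": "send_rows", "payload": {"motion": [{"tx": 0,"ty": 0,"tz": 0.002,"rx": 0,"ry": 0,"rz": 0,"gripper": 1},{"tx": 0,"ty": 0,"tz": 0,"rx": 0,"ry": 0,"rz": 0,"gripper": 1}]}}

```text
time_s: 7.72
ee_pos: [433.9, 301.3, 11.8]
ee_rot: [-180.0, -0.0, 1.0]
force: [-3.0, -0.7, 5.3]
gripper_width: 51.9
gripper_force: 35.0
```

On the floor. Releasing, rising straight up and measuring the housing.

{"api": "send_rows", "payload": {"motion": [{"tx": 0,"ty": 0,"tz": 0,"rx": 0,"ry": 0,"rz": 0,"gripper": -0.6},{"tx": 0,"ty": 0,"tz": 0,"rx": 0,"ry": 0,"rz": 0,"gripper": -0.6},{"tx": 0,"ty": 0,"tz": 0,"rx": 0,"ry": 0,"rz": 0,"gripper": -0.6},{"tx": 0,"ty": 0,"tz": -0.08,"rx": 0,"ry": 0,"rz": 0,"gripper": -0.6},{"tx": 0,"ty": 0,"tz": -0.1,"rx": 0,"ry": 0,"rz": 0,"gripper": -0.6},{"tx": 0,"ty": 0,"tz": -0.1,"rx": 0,"ry": 0,"rz": 0,"gripper": -0.6},{"tx": 0,"ty": 0,"tz": -0.06,"rx": 0,"ry": 0,"rz": 0,"gripper": -1},{"tx": 0,"ty": 0,"tz": 0,"rx": 0,"ry": 0,"rz": 0,"gripper": -1},{"tx": 0,"ty": 0,"tz": 0,"rx": 0,"ry": 0,"rz": 0,"gripper": -1},{"tx": 0,"ty": 0,"tz": 0,"rx": 0,"ry": 0,"rz": 0,"gripper": -1}]}}

```text
time_s: 8.98
ee_pos: [433.1, 300.7, 179.1]
ee_rot: [179.9, 0.2, 1.0]
force: [0.2, -0.1, -0.7]
gripper_width: 91.6
gripper_force: 0.0
```

Run:
```python
from h import *
d=snap('wrist','w4.png'); r=fit(d,'sqh',434,301,1,5); print(r); go(615,-1.5,120,4.2)
print('teal',fit(d,'teal',434,301,1))
t=snap('top')
for n,x,y,w in[('sqh',434,301,1),('sqc',615,-1,4),('rh',441,-74,-4),('rc',620,213,0)]: print(n,fit(t,n,x,y,w,5 if n=='sqh' else 0))
```

```text
[435.2   301.      1.7     0.939]
shift [0.3536 0.6105 0.1188] rows>= 6.0 rz -0.108 yaw-> 4.199999999999994 j6 123.0 pos [433.2 300.8 179.3] [1.799e+02 1.500e-01 9.700e-01]
teal [434.4  302.2    1.     0.98]
sqh [4.377e+02 5.041e+02 4.210e+01 4.600e-02]
sqc [614.7    -2.2     3.9     0.915]
rh [440.7   -73.9    -3.5     0.899]
rc [619.8   213.3     7.2     0.917]
```

View pics/w4.png

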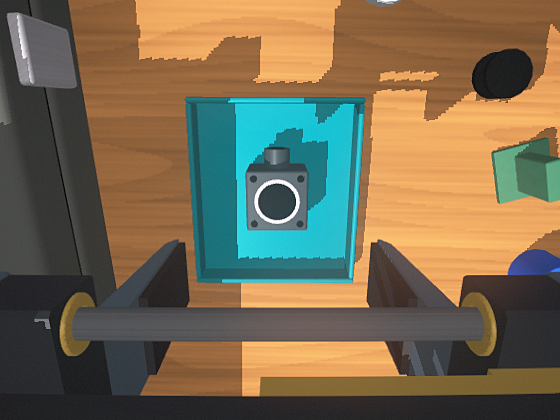

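The housing stands upright at the tray's centre, ring at (277,202). Next, the cover.

{"api": "send_rows", "payload": {"motion": [{"tx": 0.059,"ty": 0.1018,"tz": 0.01,"rx": 0,"ry": 0,"rz": 0,"gripper": -1},{"tx": 0.059,"ty": 0.1018,"tz": 0.01,"rx": 0,"ry": 0,"rz": 0,"gripper": -1},{"tx": 0.059,"ty": 0.1018,"tz": 0.01,"rx": 0,"ry": 0,"rz": 0,"gripper": -1},{"tx": 0.059,"ty": 0.1018,"tz": 0.01,"rx": 0,"ry": 0,"rz": 0,"gripper": -1},{"tx": 0.059,"ty": 0.1018,"tz": 0.01,"rx": 0,"ry": 0,"rz": 0,"gripper": -1},{"tx": 0.059,"ty": 0.1018,"tz": 0.01,"rx": 0,"ry": 0,"rz": 0,"gripper": -1},{"tx": 0,"ty": 0,"tz": 0,"rx": 0,"ry": 0,"rz": -0.107,"gripper": -1},{"tx": 0,"ty": 0,"tz": 0,"rx": 0,"ry": 0,"rz": 0,"gripper": -1},{"tx": 0,"ty": 0,"tz": 0,"rx": 0,"ry": 0,"rz": 0,"gripper": -1},{"tx": 0,"ty": 0,"tz": 0,"rx": 0,"ry": 0,"rz": 0,"gripper": -1}]}}

```text
time_s: 10.32
ee_pos: [615.8, -0.3, 151.0]
ee_rot: [180.0, -0.0, 4.2]
force: [0.2, 0.7, -0.2]
gripper_width: 91.4
gripper_force: 0.0
```

Run:
```python
from h import *
d=snap('wrist'); r=fit(d,'sqc',615,-1.5,4); print(r); go(r[0],r[1],4,r[2])
```

```text
[615.5    -0.7     4.3     0.981]
shift [-0.0008  0.0005  0.2942] rows>= 3.0 rz -0.002 yaw-> 4.300000000000001 j6 85.0 pos [ 6.158e+02 -4.000e-01  1.511e+02] [ 1.7999e+02 -1.0000e-02  4.2300e+00]
```

{"api": "send_rows", "payload": {"motion": [{"tx": -0.001,"ty": 0,"tz": 0.11,"rx": 0,"ry": 0,"rz": 0,"gripper": -1},{"tx": 0,"ty": 0,"tz": 0.11,"rx": 0,"ry": 0,"rz": 0,"gripper": -1},{"tx": 0,"ty": 0,"tz": 0.055,"rx": 0,"ry": 0,"rz": 0,"gripper": -1},{"tx": 0,"ty": 0,"tz": 0.02,"rx": 0,"ry": 0,"rz": 0,"gripper": -1},{"tx": 0,"ty": 0,"tz": 0,"rx": 0,"ry": 0,"rz": 0,"gripper": -1},{"tx": 0,"ty": 0,"tz": 0,"rx": 0,"ry": 0,"rz": 0,"gripper": 1},{"tx": 0,"ty": 0,"tz": 0,"rx": 0,"ry": 0,"rz": 0,"gripper": 1},{"tx": 0,"ty": 0,"tz": 0,"rx": 0,"ry": 0,"rz": 0,"gripper": 1},{"tx": 0,"ty": 0,"tz": 0,"rx": 0,"ry": 0,"rz": 0,"gripper": 1},{"tx": 0,"ty": 0,"tz": 0,"rx": 0,"ry": 0,"rz": 0,"gripper": 1},{"tx": 0,"ty": 0,"tz": 0,"rx": 0,"ry": 0,"rz": 0,"gripper": 1}], "grip_force": 25}}

```text
time_s: 11.75
ee_pos: [615.7, -1.1, 3.8]
ee_rot: [-180.0, -0.0, 4.2]
force: [-0.6, 1.1, 3.6]
gripper_width: 51.8
gripper_force: 25.0
```

{"api": "send_rows", "payload": {"motion": [{"tx": 0,"ty": 0,"tz": -0.08,"rx": 0,"ry": 0,"rz": 0,"gripper": 1},{"tx": 0,"ty": 0,"tz": -0.1,"rx": 0,"ry": 0,"rz": 0,"gripper": 1},{"tx": 0,"ty": 0,"tz": -0.1,"rx": 0,"ry": 0,"rz": 0.1,"gripper": 1},{"tx": -0.0585,"ty": -0.101,"tz": 0,"rx": 0,"ry": 0,"rz": 0,"gripper": 1},{"tx": -0.0585,"ty": -0.101,"tz": 0,"rx": 0,"ry": 0,"rz": 0,"gripper": 1},{"tx": -0.0585,"ty": -0.101,"tz": 0,"rx": 0,"ry": 0,"rz": 0,"gripper": 1},{"tx": -0.0585,"ty": -0.101,"tz": 0,"rx": 0,"ry": 0,"rz": 0,"gripper": 1},{"tx": -0.0585,"ty": -0.101,"tz": 0,"rx": 0,"ry": 0,"rz": 0,"gripper": 1},{"tx": -0.0585,"ty": -0.101,"tz": 0,"rx": 0,"ry": 0,"rz": 0,"gripper": 1},{"tx": 0,"ty": 0,"tz": 0,"rx": 0,"ry": 0,"rz": 0,"gripper": 1},{"tx": 0,"ty": 0,"tz": 0,"rx": 0,"ry": 0,"rz": 0,"gripper": 1},{"tx": 0,"ty": 0,"tz": 0,"rx": 0,"ry": 0,"rz": 0,"gripper": 1}]}}

```text
time_s: 13.25
ee_pos: [434.5, 297.1, 143.2]
ee_rot: [180.0, 0.0, 1.1]
force: [-0.5, 0.1, -0.5]
gripper_width: 51.7
gripper_force: 25.0
```

Run:
```python
from h import *
d=snap('wrist','w5.png'); go(434.8,301.1,60,1.2)
```

```text
shift [ 0.0007 -0.0082  0.1666] rows>= 2.0 rz -0.005 yaw-> 1.1999999999999953 j6 122.0 pos [434.5 297.  143.3] [179.98   0.     1.06]
```

View pics/w5.png

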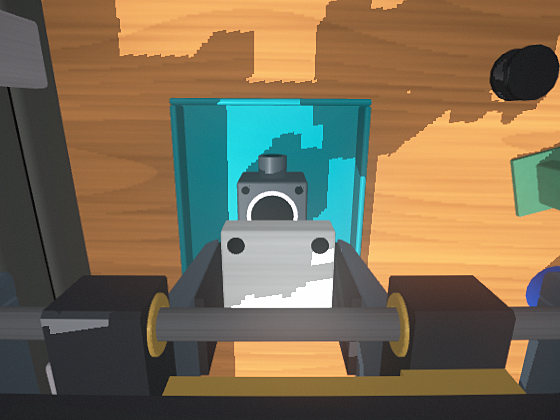

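Cover held level at (278,260), with the housing just below at (272,208). Shifting 4 mm in y and lowering.

{"api": "send_rows", "payload": {"motion": [{"tx": 0.0005,"ty": -0.0082,"tz": 0.07,"rx": 0,"ry": 0,"rz": 0,"gripper": 1},{"tx": 0,"ty": 0,"tz": 0.07,"rx": 0,"ry": 0,"rz": 0,"gripper": 1},{"tx": 0,"ty": 0,"tz": 0.025,"rx": 0,"ry": 0,"rz": 0,"gripper": 1},{"tx": 0,"ty": 0,"tz": 0.008,"rx": 0,"ry": 0,"rz": 0,"gripper": 1},{"tx": 0,"ty": 0,"tz": 0.005,"rx": 0,"ry": 0,"rz": 0,"gripper": 1},{"tx": 0,"ty": 0,"tz": 0,"rx": 0,"ry": 0,"rz": 0,"gripper": 1},{"tx": 0,"ty": 0,"tz": 0,"rx": 0,"ry": 0,"rz": 0,"gripper": 1}]}}

```text
time_s: 14.18
ee_pos: [434.4, 302.6, 55.1]
ee_rot: [-180.0, -0.1, 1.2]
force: [-0.4, 0.8, -0.8]
gripper_width: 51.4
gripper_force: 25.0
```

{"api": "send_rows", "payload": {"motion": [{"tx": 0,"ty": 0.001,"tz": 0.002,"rx": 0,"ry": 0,"rz": 0,"gripper": 1},{"tx": 0,"ty": 0,"tz": 0.002,"rx": 0,"ry": 0,"rz": 0,"gripper": 1},{"tx": 0,"ty": 0,"tz": 0,"rx": 0,"ry": 0,"rz": 0,"gripper": 1},{"tx": 0,"ty": 0,"tz": 0,"rx": 0,"ry": 0,"rz": 0,"gripper": 1}]}}

```text
time_s: 14.68
ee_pos: [434.1, 301.8, 52.7]
ee_rot: [-180.0, -0.0, 1.2]
force: [-0.8, -0.1, 3.2]
gripper_width: 51.6
gripper_force: 25.0
```

{"api": "send_rows", "payload": {"motion": [{"tx": 0,"ty": 0,"tz": 0,"rx": 0,"ry": 0,"rz": 0,"gripper": -0.6},{"tx": 0,"ty": 0,"tz": 0,"rx": 0,"ry": 0,"rz": 0,"gripper": -0.6},{"tx": 0,"ty": 0,"tz": 0,"rx": 0,"ry": 0,"rz": 0,"gripper": -0.6},{"tx": 0,"ty": 0,"tz": -0.08,"rx": 0,"ry": 0,"rz": 0,"gripper": -0.6},{"tx": 0,"ty": 0,"tz": -0.1,"rx": 0,"ry": 0,"rz": 0,"gripper": -0.6},{"tx": 0,"ty": 0,"tz": -0.1,"rx": 0,"ry": 0,"rz": 0,"gripper": -1},{"tx": 0,"ty": 0,"tz": 0,"rx": 0,"ry": 0,"rz": 0,"gripper": -1},{"tx": 0,"ty": 0,"tz": 0,"rx": 0,"ry": 0,"rz": 0,"gripper": -1},{"tx": 0,"ty": 0,"tz": 0,"rx": 0,"ry": 0,"rz": 0,"gripper": -1}]}}

```text
time_s: 15.8
ee_pos: [433.1, 301.2, 190.7]
ee_rot: [179.9, 0.2, 1.2]
force: [0.5, 0.5, -0.6]
gripper_width: 91.1
gripper_force: 0.0
```

Run:
```python
from h import *
MOD['st']=[box(-26,26,-26,26,0,62),stub]
d=snap('wrist'); print('stack',fit(d,'st',434,301,1,5));
# top-face (bright) only
g=cv2.cvtColor(d['frame'],cv2.COLOR_RGB2HSV); print('cap',fit(d,'cap',455,66,18))
go(455,66.3,150,18.5)
t=snap('top'); print(fit(t,'cap',455,66,18))
```

```text
stack [434.1   301.4     1.      0.981]
cap [457.9  65.8  20.4   0.9]
shift [0.0341 0.4706 0.0823] rows>= 4.0 rz -0.577 yaw-> 18.499999999999996 j6 122.0 pos [433.2 301.3 190.8] [1.7989e+02 1.6000e-01 1.1800e+00]
[455.4    64.2    18.4     0.796]
```

{"api": "send_rows", "payload": {"motion": [{"tx": 0.0095,"ty": 0.1178,"tz": 0.018,"rx": 0,"ry": 0,"rz": 0,"gripper": -1},{"tx": 0.0095,"ty": 0.1178,"tz": 0.018,"rx": 0,"ry": 0,"rz": 0,"gripper": -1},{"tx": 0.0095,"ty": 0.1178,"tz": 0.018,"rx": 0,"ry": 0,"rz": 0,"gripper": -1},{"tx": 0.0095,"ty": 0.1178,"tz": 0.018,"rx": 0,"ry": 0,"rz": 0,"gripper": -1},{"tx": 0,"ty": 0,"tz": 0,"rx": 0,"ry": 0,"rz": -0.3,"gripper": -1},{"tx": 0,"ty": 0,"tz": 0,"rx": 0,"ry": 0,"rz": -0.3,"gripper": -1},{"tx": 0,"ty": 0,"tz": 0,"rx": 0,"ry": 0,"rz": 0,"gripper": -1},{"tx": 0,"ty": 0,"tz": 0,"rx": 0,"ry": 0,"rz": 0,"gripper": -1},{"tx": 0,"ty": 0,"tz": 0,"rx": 0,"ry": 0,"rz": 0,"gripper": -1}]}}

```text
time_s: 17.02
ee_pos: [457.8, 66.8, 156.3]
ee_rot: [180.0, 0.0, 19.1]
force: [0.1, -0.5, 0.1]
gripper_width: 91.2
gripper_force: 0.0
```

Run:
```python
from h import *
d=snap('wrist','w6.png'); r=fit(d,'cap',457,66,19); print(r); go(r[0],r[1],15,r[2])
```

```text
[457.1   66.7   17.7    0.56]
shift [-1.400e-03 -2.000e-04  2.826e-01] rows>= 3.0 rz 0.049 yaw-> 17.700000000000003 j6 78.0 pos [457.8  66.9 156.3] [1.800e+02 1.000e-02 1.916e+01]
```

View pics/w6.png

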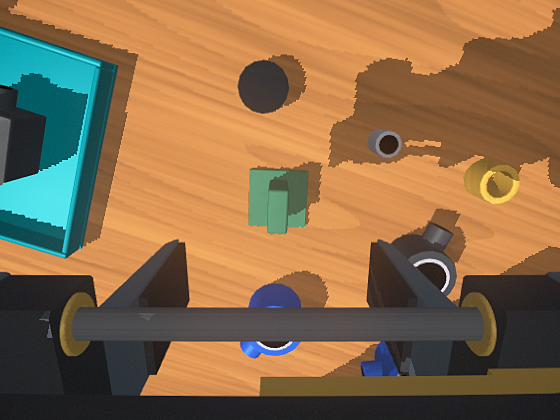

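The cap is at (278,198) with its bar lying along the tool's x. The mask was too tight, so I'll refit with a looser one.

```bash
sed -i 's/(H>50)&(H<86)&(S>70)/(H>45)\&(H<90)\&(S>45)/' h.py
python3 - <<'E'
from h import *
d=snap('wrist'); h=cv2.cvtColor(d['frame'],cv2.COLOR_RGB2HSV); print(h[210,260],h[210,277],h[185,277],h[200,300])
r=fit(d,'cap',457,66,19); print(r); go(r[0],r[1],15,r[2])
E
```

```text
[ 70  87 159] [ 70  91 160] [42 68 83] [54 62 99]
[457.5    66.6    16.9     0.948]
shift [-7.000e-04  2.000e-04  2.828e-01] rows>= 3.0 rz 0.076 yaw-> 16.900000000000006 j6 78.0 pos [457.8  66.8 156.4] [1.7999e+02 1.0000e-02 1.9170e+01]
```

{"api": "send_rows", "payload": {"motion": [{"tx": -0.001,"ty": 0,"tz": 0.11,"rx": 0,"ry": 0,"rz": 0.03,"gripper": -1},{"tx": 0,"ty": 0,"tz": 0.11,"rx": 0,"ry": 0,"rz": 0,"gripper": -1},{"tx": 0,"ty": 0,"tz": 0.05,"rx": 0,"ry": 0,"rz": 0,"gripper": -1},{"tx": 0,"ty": 0,"tz": 0.014,"rx": 0,"ry": 0,"rz": 0,"gripper": -1},{"tx": 0,"ty": 0,"tz": 0,"rx": 0,"ry": 0,"rz": 0,"gripper": -1},{"tx": 0,"ty": 0,"tz": 0,"rx": 0,"ry": 0,"rz": 0,"gripper": 1},{"tx": 0,"ty": 0,"tz": 0,"rx": 0,"ry": 0,"rz": 0,"gripper": 1},{"tx": 0,"ty": 0,"tz": 0,"rx": 0,"ry": 0,"rz": 0,"gripper": 1},{"tx": 0,"ty": 0,"tz": 0,"rx": 0,"ry": 0,"rz": 0,"gripper": 1},{"tx": 0,"ty": 0,"tz": 0,"rx": 0,"ry": 0,"rz": 0,"gripper": 1},{"tx": 0,"ty": 0,"tz": 0,"rx": 0,"ry": 0,"rz": 0,"gripper": 1},{"tx": 0,"ty": 0,"tz": 0,"rx": 0,"ry": 0,"rz": 0,"gripper": 1}], "grip_force": 12}}

```text
time_s: 18.62
ee_pos: [457.4, 66.4, 14.4]
ee_rot: [180.0, 0.0, 18.3]
force: [-0.6, 0.3, 0.6]
gripper_width: 24.3
gripper_force: 0.0
```

{"api": "send_rows", "payload": {"motion": [{"tx": 0,"ty": 0,"tz": 0,"rx": 0,"ry": 0,"rz": 0,"gripper": 1},{"tx": 0,"ty": 0,"tz": 0,"rx": 0,"ry": 0,"rz": 0,"gripper": 1},{"tx": 0,"ty": 0,"tz": 0,"rx": 0,"ry": 0,"rz": 0,"gripper": 1}]}}

```text
time_s: 19.0
ee_pos: [457.4, 66.4, 14.4]
ee_rot: [180.0, 0.0, 18.3]
force: [-0.2, -0.1, -0.4]
gripper_width: 15.9
gripper_force: 12.0
```

Run:
```python
from h import *
s=env.state(); print(s['gripper_width'],s['gripper_force']); go(434.3,301.5,190,1)
```

```text
15.87571109710828 11.99994072318077
shift [ 0.1036 -0.4609 -0.3512] rows>= 5.0 rz 0.576 yaw-> 1.000000000000007 j6 79.0 pos [457.4  66.4  14.4] [180.     0.    18.28]
```

Gripped at 15.9 mm. Lifting, carrying across in the present axes, then turning.

{"api": "send_rows", "payload": {"motion": [{"tx": 0,"ty": 0,"tz": -0.1,"rx": 0,"ry": 0,"rz": 0,"gripper": 1},{"tx": 0,"ty": 0,"tz": -0.12,"rx": 0,"ry": 0,"rz": 0,"gripper": 1},{"tx": 0,"ty": 0,"tz": -0.12,"rx": 0,"ry": 0,"rz": 0,"gripper": 1},{"tx": 0.0259,"ty": -0.1152,"tz": 0,"rx": 0,"ry": 0,"rz": 0,"gripper": 1},{"tx": 0.0259,"ty": -0.1152,"tz": 0,"rx": 0,"ry": 0,"rz": 0,"gripper": 1},{"tx": 0.0259,"ty": -0.1152,"tz": 0,"rx": 0,"ry": 0,"rz": 0,"gripper": 1},{"tx": 0.0259,"ty": -0.1152,"tz": 0,"rx": 0,"ry": 0,"rz": 0,"gripper": 1},{"tx": 0,"ty": 0,"tz": 0,"rx": 0,"ry": 0,"rz": 0.288,"gripper": 1},{"tx": 0,"ty": 0,"tz": 0,"rx": 0,"ry": 0,"rz": 0.288,"gripper": 1},{"tx": 0,"ty": 0,"tz": 0,"rx": 0,"ry": 0,"rz": 0,"gripper": 1},{"tx": 0,"ty": 0,"tz": 0,"rx": 0,"ry": 0,"rz": 0,"gripper": 1},{"tx": 0,"ty": 0,"tz": 0,"rx": 0,"ry": 0,"rz": 0,"gripper": 1}]}}

```text
time_s: 20.5
ee_pos: [434.4, 301.2, 184.4]
ee_rot: [180.0, -0.0, 1.0]
force: [0.9, -0.6, -1.0]
gripper_width: 15.9
gripper_force: 12.0
```

Run:
```python
from h import *
d=snap('wrist','w7.png'); z=d['s']['ee_pos'][2]; print('held cap',fit(d,'cap',434,301,1,z-14.4)); go(434.3,301.5,84,1)
```

```text
held cap [434.5   301.4     0.6     0.536]
shift [-1.000e-04 -5.000e-04  2.008e-01] rows>= 2.0 rz 0.001 yaw-> 1.0000000000000016 j6 122.0 pos [434.4 301.3 184.4] [179.99  -0.     1.03]
```

View pics/w7.png

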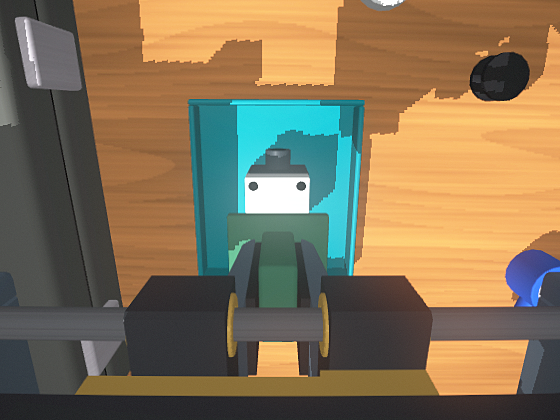

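The cap is held straight, plate centre at column 278 over the cover at 277. Lowering.

{"api": "send_rows", "payload": {"motion": [{"tx": 0,"ty": -0.0005,"tz": 0.07,"rx": 0,"ry": 0,"rz": 0,"gripper": 1},{"tx": 0,"ty": 0,"tz": 0.08,"rx": 0,"ry": 0,"rz": 0,"gripper": 1},{"tx": 0,"ty": 0,"tz": 0.035,"rx": 0,"ry": 0,"rz": 0,"gripper": 1},{"tx": 0,"ty": 0,"tz": 0.012,"rx": 0,"ry": 0,"rz": 0,"gripper": 1},{"tx": 0,"ty": 0,"tz": 0.005,"rx": 0,"ry": 0,"rz": 0,"gripper": 1},{"tx": 0,"ty": 0,"tz": 0.002,"rx": 0,"ry": 0,"rz": 0,"gripper": 1},{"tx": 0,"ty": 0,"tz": 0,"rx": 0,"ry": 0,"rz": 0,"gripper": 1},{"tx": 0,"ty": 0,"tz": 0,"rx": 0,"ry": 0,"rz": 0,"gripper": 1}]}}

```text
time_s: 21.55
ee_pos: [434.5, 301.9, 82.9]
ee_rot: [-180.0, -0.1, 1.0]
force: [0.5, 0.2, 0.4]
gripper_width: 16.0
gripper_force: 12.0
```

{"api": "send_rows", "payload": {"motion": [{"tx": 0,"ty": 0,"tz": 0.002,"rx": 0,"ry": 0,"rz": 0,"gripper": 1},{"tx": 0,"ty": 0,"tz": 0.001,"rx": 0,"ry": 0,"rz": 0,"gripper": 1},{"tx": 0,"ty": 0,"tz": 0,"rx": 0,"ry": 0,"rz": 0,"gripper": 1},{"tx": 0,"ty": 0,"tz": 0,"rx": 0,"ry": 0,"rz": 0,"gripper": 1}]}}

```text
time_s: 22.05
ee_pos: [434.4, 301.8, 81.4]
ee_rot: [-180.0, -0.0, 1.0]
force: [-1.4, -1.2, 6.1]
gripper_width: 15.8
gripper_force: 12.0
```

{"api": "send_rows", "payload": {"motion": [{"tx": 0,"ty": 0,"tz": 0,"rx": 0,"ry": 0,"rz": 0,"gripper": 0},{"tx": 0,"ty": 0,"tz": 0,"rx": 0,"ry": 0,"rz": 0,"gripper": 0},{"tx": 0,"ty": 0,"tz": 0,"rx": 0,"ry": 0,"rz": 0,"gripper": 0},{"tx": 0,"ty": 0,"tz": -0.06,"rx": 0,"ry": 0,"rz": 0,"gripper": 0},{"tx": 0,"ty": 0,"tz": -0.1,"rx": 0,"ry": 0,"rz": 0,"gripper": 0},{"tx": 0,"ty": 0,"tz": -0.1,"rx": 0,"ry": 0,"rz": 0,"gripper": -1},{"tx": 0,"ty": 0,"tz": 0,"rx": 0,"ry": 0,"rz": 0,"gripper": -1},{"tx": 0,"ty": 0,"tz": 0,"rx": 0,"ry": 0,"rz": 0,"gripper": -1},{"tx": 0,"ty": 0,"tz": 0,"rx": 0,"ry": 0,"rz": 0,"gripper": -1}]}}

```text
time_s: 23.18
ee_pos: [433.5, 301.2, 209.2]
ee_rot: [179.9, 0.2, 1.0]
force: [0.1, -0.1, 0.7]
gripper_width: 82.8
gripper_force: 0.0
```

Run:
```python
from h import *
d=snap('wrist','w8.png'); go(434,0,200,1); go(441,-74,160,-4)
t=snap('top'); print(fit(t,'rh',441,-74,-4),fit(t,'rc',620,213,0))
```

```text
shift [-0.0096  0.6024  0.0197] rows>= 5.0 rz 0.0 yaw-> 1.0000000000000038 j6 123.0 pos [433.5 301.2 209.2] [1.7989e+02 1.6000e-01 1.0000e+00]
shift [0.0021 0.7504 0.0999] rows>= 7.0 rz 0.167 yaw-> -3.9999999999999964 j6 123.0 pos [433.5 301.2 209.2] [1.7989e+02 1.6000e-01 1.0000e+00]
[441.1   -73.8    -4.1     0.905] [ 6.206e+02  2.130e+02 -4.000e-01  9.340e-01]
```

View pics/w8.png

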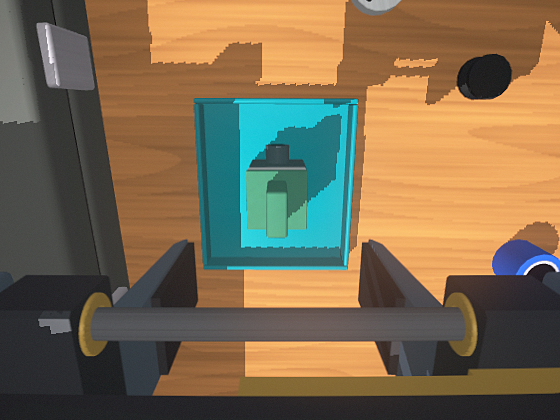

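The square pump stack is aligned: the cap's plate spans columns 247–308, directly over the cover and housing. Next, the dark round housing.

{"api": "send_rows", "payload": {"motion": [{"tx": 0,"ty": 0.1072,"tz": 0.014,"rx": 0,"ry": 0,"rz": 0,"gripper": -1},{"tx": 0,"ty": 0.1072,"tz": 0.014,"rx": 0,"ry": 0,"rz": 0,"gripper": -1},{"tx": 0,"ty": 0.1072,"tz": 0.014,"rx": 0,"ry": 0,"rz": 0,"gripper": -1},{"tx": 0,"ty": 0.1072,"tz": 0.014,"rx": 0,"ry": 0,"rz": 0,"gripper": -1},{"tx": 0,"ty": 0.1072,"tz": 0.014,"rx": 0,"ry": 0,"rz": 0,"gripper": -1},{"tx": 0,"ty": 0.1072,"tz": 0.014,"rx": 0,"ry": 0,"rz": 0,"gripper": -1},{"tx": 0.002,"ty": 0.1072,"tz": 0.014,"rx": 0,"ry": 0,"rz": 0,"gripper": -1},{"tx": 0,"ty": 0,"tz": 0,"rx": 0,"ry": 0,"rz": 0.167,"gripper": -1},{"tx": 0,"ty": 0,"tz": 0,"rx": 0,"ry": 0,"rz": 0,"gripper": -1},{"tx": 0,"ty": 0,"tz": 0,"rx": 0,"ry": 0,"rz": 0,"gripper": -1},{"tx": 0,"ty": 0,"tz": 0,"rx": 0,"ry": 0,"rz": 0,"gripper": -1}]}}

```text
time_s: 24.65
ee_pos: [441.9, -72.7, 161.9]
ee_rot: [180.0, 0.0, -3.9]
force: [0.1, 0.3, 0.9]
gripper_width: 91.1
gripper_force: 0.0
```

Run:
```python
from h import *
d=snap('wrist','w9.png'); r=fit(d,'rh',441,-74,-4); print(r); go(r[0],r[1],8,r[2])
```

```text
[441.7   -72.1    -4.3     0.937]
shift [-0.0005 -0.0013  0.3079] rows>= 3.0 rz 0.013 yaw-> -4.299999999999994 j6 83.0 pos [441.9 -72.8 162. ] [ 1.8e+02 -1.0e-02 -3.9e+00]
```

View pics/w9.png

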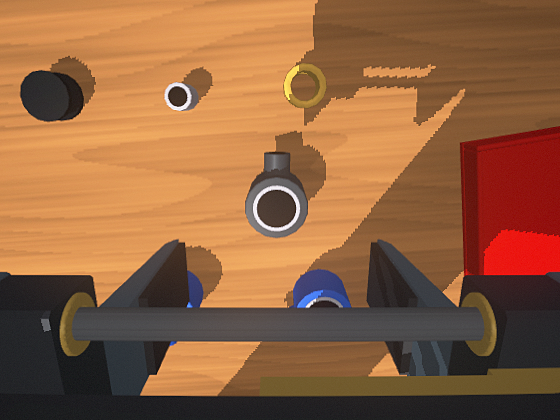

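The dark housing is at (276,207) with its stub up at (277,160), and there's room for the fingers. Grasping.

{"api": "send_rows", "payload": {"motion": [{"tx": 0,"ty": -0.001,"tz": 0.1,"rx": 0,"ry": 0,"rz": 0.01,"gripper": -1},{"tx": 0,"ty": 0,"tz": 0.1,"rx": 0,"ry": 0,"rz": 0,"gripper": -1},{"tx": 0,"ty": 0,"tz": 0.075,"rx": 0,"ry": 0,"rz": 0,"gripper": -1},{"tx": 0,"ty": 0,"tz": 0.033,"rx": 0,"ry": 0,"rz": 0,"gripper": -1},{"tx": 0,"ty": 0,"tz": 0,"rx": 0,"ry": 0,"rz": 0,"gripper": -1},{"tx": 0,"ty": 0,"tz": 0,"rx": 0,"ry": 0,"rz": 0,"gripper": 1},{"tx": 0,"ty": 0,"tz": 0,"rx": 0,"ry": 0,"rz": 0,"gripper": 1},{"tx": 0,"ty": 0,"tz": 0,"rx": 0,"ry": 0,"rz": 0,"gripper": 1},{"tx": 0,"ty": 0,"tz": 0,"rx": 0,"ry": 0,"rz": 0,"gripper": 1},{"tx": 0,"ty": 0,"tz": 0,"rx": 0,"ry": 0,"rz": 0,"gripper": 1},{"tx": 0,"ty": 0,"tz": 0,"rx": 0,"ry": 0,"rz": 0,"gripper": 1}], "grip_force": 40}}

```text
time_s: 26.08
ee_pos: [442.1, -72.7, 8.3]
ee_rot: [-180.0, -0.0, -4.3]
force: [-0.9, 1.8, 6.3]
gripper_width: 51.2
gripper_force: 40.0
```

Run:
```python
from h import *
s=env.state(); print(s['gripper_width'],s['gripper_force'])
t=snap('top'); 
import h
h.mask=lambda d,n:(lambda q:(((q[...,0]<6)|(q[...,0]>172))&(q[...,1]>170)).astype(np.uint8))(cv2.cvtColor(d['frame'],cv2.COLOR_RGB2HSV))
r=fit(t,'red',404,-317,5); print(r); go(r[0],r[1],115,r[2])
t=snap('scene'); r=fit(t,'red',404,-317,5); print(r)
```

```text
51.24561751479685 40.0012868642807
[ 401.3   -324.       6.       0.967]
shift [-0.0432  0.5073 -0.2136] rows>= 5.0 rz -0.345 yaw-> 6.000000000000007 j6 83.0 pos [442.1 -72.7   8.3] [-1.7998e+02 -3.0000e-02 -4.3400e+00]
[ 406.7  -321.      5.4     0.98]
```

{"api": "send_rows", "payload": {"motion": [{"tx": 0,"ty": 0,"tz": -0.06,"rx": 0,"ry": 0,"rz": 0,"gripper": 1},{"tx": 0,"ty": 0,"tz": -0.08,"rx": 0,"ry": 0,"rz": 0,"gripper": 1},{"tx": 0,"ty": 0,"tz": -0.08,"rx": 0,"ry": 0,"rz": 0,"gripper": 1},{"tx": -0.0077,"ty": 0.1,"tz": 0,"rx": 0,"ry": 0,"rz": 0,"gripper": 1},{"tx": -0.0077,"ty": 0.1,"tz": 0,"rx": 0,"ry": 0,"rz": 0,"gripper": 1},{"tx": -0.0077,"ty": 0.1,"tz": 0,"rx": 0,"ry": 0,"rz": 0,"gripper": 1},{"tx": -0.0077,"ty": 0.1,"tz": 0,"rx": 0,"ry": 0,"rz": 0,"gripper": 1},{"tx": -0.0077,"ty": 0.1,"tz": 0,"rx": 0,"ry": 0,"rz": 0,"gripper": 1},{"tx": 0,"ty": 0,"tz": 0,"rx": 0,"ry": 0,"rz": -0.335,"gripper": 1},{"tx": 0,"ty": 0,"tz": 0,"rx": 0,"ry": 0,"rz": 0,"gripper": 1},{"tx": 0,"ty": 0,"tz": 0,"rx": 0,"ry": 0,"rz": 0,"gripper": 1},{"tx": 0,"ty": 0,"tz": 0,"rx": 0,"ry": 0,"rz": 0,"gripper": 1}]}}

```text
time_s: 27.68
ee_pos: [403.9, -320.1, 117.8]
ee_rot: [-180.0, 0.0, 5.7]
force: [0.1, -0.3, -3.7]
gripper_width: 51.6
gripper_force: 40.0
```

Run:
```python
from h import *
d=snap('wrist','w10.png'); print(d['s']['force'],w2p(d,[[404,-321.5,5]]));go(404,-321.5,13.3,5.7)
```

```text
[ 0.11111466 -0.33131622 -3.7001832 ] [[279.86721611 210.66447362]]
shift [-2.000e-04  2.700e-03  2.092e-01] rows>= 2.0 rz 0.001 yaw-> 5.699999999999996 j6 45.0 pos [ 404.  -320.2  117.9] [-1.80e+02  1.00e-02  5.74e+00]
```

View pics/w10.png

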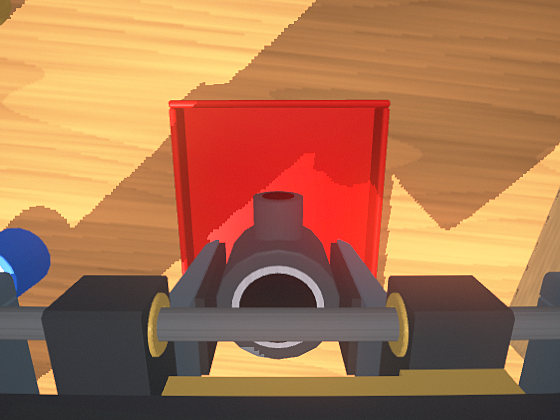

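The round housing is held upright at (278,280), centred in the red tray (columns 172–388). Lowering gently.

{"api": "send_rows", "payload": {"motion": [{"tx": 0,"ty": 0.002,"tz": 0.07,"rx": 0,"ry": 0,"rz": 0,"gripper": 1},{"tx": 0,"ty": 0,"tz": 0.08,"rx": 0,"ry": 0,"rz": 0,"gripper": 1},{"tx": 0,"ty": 0,"tz": 0.035,"rx": 0,"ry": 0,"rz": 0,"gripper": 1},{"tx": 0,"ty": 0,"tz": 0.012,"rx": 0,"ry": 0,"rz": 0,"gripper": 1},{"tx": 0,"ty": 0,"tz": 0.005,"rx": 0,"ry": 0,"rz": 0,"gripper": 1},{"tx": 0,"ty": 0,"tz": 0.003,"rx": 0,"ry": 0,"rz": 0,"gripper": 1},{"tx": 0,"ty": 0,"tz": 0.002,"rx": 0,"ry": 0,"rz": 0,"gripper": 1},{"tx": 0,"ty": 0,"tz": 0,"rx": 0,"ry": 0,"rz": 0,"gripper": 1},{"tx": 0,"ty": 0,"tz": 0,"rx": 0,"ry": 0,"rz": 0,"gripper": 1}]}}

```text
time_s: 28.85
ee_pos: [404.1, -321.9, 14.7]
ee_rot: [180.0, -0.0, 5.7]
force: [0.1, -0.5, -3.8]
gripper_width: 51.4
gripper_force: 40.0
```

{"api": "send_rows", "payload": {"motion": [{"tx": 0,"ty": 0,"tz": 0.002,"rx": 0,"ry": 0,"rz": 0,"gripper": 1},{"tx": 0,"ty": 0,"tz": 0.001,"rx": 0,"ry": 0,"rz": 0,"gripper": 1},{"tx": 0,"ty": 0,"tz": 0,"rx": 0,"ry": 0,"rz": 0,"gripper": 1},{"tx": 0,"ty": 0,"tz": 0,"rx": 0,"ry": 0,"rz": 0,"gripper": 1}]}}

```text
time_s: 29.35
ee_pos: [404.1, -321.8, 13.3]
ee_rot: [180.0, -0.0, 5.7]
force: [-1.4, 0.9, 2.9]
gripper_width: 51.5
gripper_force: 40.0
```

{"api": "send_rows", "payload": {"motion": [{"tx": 0,"ty": 0,"tz": 0,"rx": 0,"ry": 0,"rz": 0,"gripper": -0.6},{"tx": 0,"ty": 0,"tz": 0,"rx": 0,"ry": 0,"rz": 0,"gripper": -0.6},{"tx": 0,"ty": 0,"tz": 0,"rx": 0,"ry": 0,"rz": 0,"gripper": -0.6},{"tx": 0,"ty": 0,"tz": -0.08,"rx": 0,"ry": 0,"rz": 0,"gripper": -0.6},{"tx": 0,"ty": 0,"tz": -0.1,"rx": 0,"ry": 0,"rz": 0,"gripper": -0.6},{"tx": 0,"ty": 0,"tz": -0.1,"rx": 0,"ry": 0,"rz": 0,"gripper": -0.6},{"tx": 0,"ty": 0,"tz": -0.06,"rx": 0,"ry": 0,"rz": 0,"gripper": -1},{"tx": 0,"ty": 0,"tz": 0,"rx": 0,"ry": 0,"rz": 0,"gripper": -1},{"tx": 0,"ty": 0,"tz": 0,"rx": 0,"ry": 0,"rz": 0,"gripper": -1},{"tx": 0,"ty": 0,"tz": 0,"rx": 0,"ry": 0,"rz": 0,"gripper": -1}]}}

```text
time_s: 30.6
ee_pos: [403.3, -321.1, 181.3]
ee_rot: [-179.9, 0.1, 5.7]
force: [-0.3, 0.1, -0.9]
gripper_width: 90.9
gripper_force: 0.0
```

Run:
```python
from h import *
d=snap('wrist'); print(fit(d,'rh',404,-321.5,5.7,5)); go(620.5,213,160,5.7)
```

```text
[ 401.9   -322.7      1.7      0.721]
shift [ 0.5391 -1.0196  0.0438] rows>= 10.0 rz 0.001 yaw-> 5.699999999999993 j6 44.0 pos [ 403.4 -321.2  181.4] [-1.7988e+02  1.3000e-01  5.7400e+00]
```

Run:
```python
from h import *
d=snap('wrist'); h=cv2.cvtColor(d['frame'],cv2.COLOR_RGB2HSV).astype(int)
c=w2p(d,[[403.7,-321.8,49]])[0]; yy,xx=np.mgrid[:420,:560]
m=((h[...,1]<60)&(h[...,2]>150)&(np.hypot(xx-c[0],yy-c[1])<32)).astype(np.uint8)
cs=max(cv2.findContours(m,0,cv2.CHAIN_APPROX_NONE)[0],key=len); e=cv2.fitEllipse(cs); print(c,e,p2w(d,[e[0]],49))
```

```text
[279.07884819 203.66299022] ((277.0310974121094, 203.75680541992188), (43.736610412597656, 49.88603591918945), 62.65974807739258) [[ 403.44271282 -320.08816711   49.        ]]
```

{"api": "send_rows", "payload": {"motion": [{"tx": 0.0539,"ty": -0.102,"tz": 0.003,"rx": 0,"ry": 0,"rz": 0,"gripper": -1},{"tx": 0.0539,"ty": -0.102,"tz": 0.003,"rx": 0,"ry": 0,"rz": 0,"gripper": -1},{"tx": 0.0539,"ty": -0.102,"tz": 0.003,"rx": 0,"ry": 0,"rz": 0,"gripper": -1},{"tx": 0.0539,"ty": -0.102,"tz": 0.003,"rx": 0,"ry": 0,"rz": 0,"gripper": -1},{"tx": 0.0539,"ty": -0.102,"tz": 0.003,"rx": 0,"ry": 0,"rz": 0,"gripper": -1},{"tx": 0.0539,"ty": -0.102,"tz": 0.003,"rx": 0,"ry": 0,"rz": 0,"gripper": -1},{"tx": 0.0539,"ty": -0.102,"tz": 0.003,"rx": 0,"ry": 0,"rz": 0,"gripper": -1},{"tx": 0.0539,"ty": -0.102,"tz": 0.003,"rx": 0,"ry": 0,"rz": 0,"gripper": -1},{"tx": 0.0539,"ty": -0.102,"tz": 0.003,"rx": 0,"ry": 0,"rz": 0,"gripper": -1},{"tx": 0.0539,"ty": -0.102,"tz": 0.003,"rx": 0,"ry": 0,"rz": 0,"gripper": -1},{"tx": 0,"ty": 0,"tz": 0,"rx": 0,"ry": 0,"rz": 0,"gripper": -1},{"tx": 0,"ty": 0,"tz": 0,"rx": 0,"ry": 0,"rz": 0,"gripper": -1}]}}

```text
time_s: 32.2
ee_pos: [620.5, 212.2, 166.9]
ee_rot: [179.9, 0.1, 5.8]
force: [-0.2, -0.3, -0.1]
gripper_width: 91.3
gripper_force: 0.0
```

Run:
```python
from h import *
d=snap('wrist'); d=snap('wrist'); r=fit(d,'rc',620.5,213,5.7); print(r); go(r[0],r[1],4,5.7)
```

```text
[620.9   214.3    -2.      0.965]
shift [ 0.0014 -0.0061  0.3274] rows>= 3.0 rz -0.001 yaw-> 5.700000000000007 j6 102.0 pos [620.6 211.3 167.7] [1.7996e+02 6.0000e-02 5.6700e+00]
```

{"api": "send_rows", "payload": {"motion": [{"tx": 0.001,"ty": -0.006,"tz": 0.1,"rx": 0,"ry": 0,"rz": 0,"gripper": -1},{"tx": 0,"ty": 0,"tz": 0.11,"rx": 0,"ry": 0,"rz": 0,"gripper": -1},{"tx": 0,"ty": 0,"tz": 0.085,"rx": 0,"ry": 0,"rz": 0,"gripper": -1},{"tx": 0,"ty": 0,"tz": 0.032,"rx": 0,"ry": 0,"rz": 0,"gripper": -1},{"tx": 0,"ty": 0,"tz": 0,"rx": 0,"ry": 0,"rz": 0,"gripper": -1},{"tx": 0,"ty": 0,"tz": 0,"rx": 0,"ry": 0,"rz": 0,"gripper": 1},{"tx": 0,"ty": 0,"tz": 0,"rx": 0,"ry": 0,"rz": 0,"gripper": 1},{"tx": 0,"ty": 0,"tz": 0,"rx": 0,"ry": 0,"rz": 0,"gripper": 1},{"tx": 0,"ty": 0,"tz": 0,"rx": 0,"ry": 0,"rz": 0,"gripper": 1},{"tx": 0,"ty": 0,"tz": 0,"rx": 0,"ry": 0,"rz": 0,"gripper": 1},{"tx": 0,"ty": 0,"tz": 0,"rx": 0,"ry": 0,"rz": 0,"gripper": 1}], "grip_force": 25}}

```text
time_s: 33.67
ee_pos: [621.5, 215.7, 4.8]
ee_rot: [180.0, -0.0, 5.7]
force: [-0.3, -0.8, 3.5]
gripper_width: 51.5
gripper_force: 25.0
```

{"api": "send_rows", "payload": {"motion": [{"tx": 0,"ty": 0,"tz": -0.08,"rx": 0,"ry": 0,"rz": 0,"gripper": 1},{"tx": 0,"ty": 0,"tz": -0.1,"rx": 0,"ry": 0,"rz": 0,"gripper": 1},{"tx": 0,"ty": 0,"tz": -0.1,"rx": 0,"ry": 0,"rz": 0,"gripper": 1},{"tx": 0,"ty": 0,"tz": 0,"rx": 0,"ry": 0,"rz": 0,"gripper": 1},{"tx": 0,"ty": 0,"tz": 0,"rx": 0,"ry": 0,"rz": 0,"gripper": 1}]}}

```text
time_s: 34.3
ee_pos: [620.5, 215.5, 143.2]
ee_rot: [180.0, 0.1, 5.7]
force: [-0.2, -0.7, -1.5]
gripper_width: 51.5
gripper_force: 25.0
```

Run:
```python
from h import *
go(403.7,-321.6,140,5.7)
```

```text
shift [-0.5388  1.0254  0.0081] rows>= 10.0 rz 0.001 yaw-> 5.699999999999993 j6 102.0 pos [620.5 215.5 143.2] [1.7997e+02 1.3000e-01 5.7400e+00]
```

{"api": "send_rows", "payload": {"motion": [{"tx": -0.0538,"ty": 0.1025,"tz": 0,"rx": 0,"ry": 0,"rz": 0,"gripper": 1},{"tx": -0.0538,"ty": 0.1025,"tz": 0,"rx": 0,"ry": 0,"rz": 0,"gripper": 1},{"tx": -0.0538,"ty": 0.1025,"tz": 0,"rx": 0,"ry": 0,"rz": 0,"gripper": 1},{"tx": -0.0538,"ty": 0.1025,"tz": 0,"rx": 0,"ry": 0,"rz": 0,"gripper": 1},{"tx": -0.0538,"ty": 0.1025,"tz": 0,"rx": 0,"ry": 0,"rz": 0,"gripper": 1},{"tx": -0.0538,"ty": 0.1025,"tz": 0,"rx": 0,"ry": 0,"rz": 0,"gripper": 1},{"tx": -0.0538,"ty": 0.1025,"tz": 0,"rx": 0,"ry": 0,"rz": 0,"gripper": 1},{"tx": -0.0538,"ty": 0.1025,"tz": 0,"rx": 0,"ry": 0,"rz": 0,"gripper": 1},{"tx": -0.0538,"ty": 0.1025,"tz": 0,"rx": 0,"ry": 0,"rz": 0,"gripper": 1},{"tx": -0.0538,"ty": 0.1025,"tz": 0,"rx": 0,"ry": 0,"rz": 0,"gripper": 1},{"tx": 0,"ty": 0,"tz": 0,"rx": 0,"ry": 0,"rz": 0,"gripper": 1},{"tx": 0,"ty": 0,"tz": 0,"rx": 0,"ry": 0,"rz": 0,"gripper": 1}]}}

```text
time_s: 35.8
ee_pos: [404.1, -320.1, 142.8]
ee_rot: [-179.8, 0.1, 5.7]
force: [-0.3, 0.2, -0.5]
gripper_width: 51.2
gripper_force: 25.0
```

{"api": "send_rows", "payload": {"motion": [{"tx": 0,"ty": 0,"tz": 0,"rx": 0,"ry": 0,"rz": 0,"gripper": 1},{"tx": 0,"ty": 0,"tz": 0,"rx": 0,"ry": 0,"rz": 0,"gripper": 1}]}}

```text
time_s: 36.05
ee_pos: [405.4, -319.9, 144.3]
ee_rot: [-180.0, 0.0, 5.9]
force: [-0.5, -0.6, -0.6]
gripper_width: 51.3
gripper_force: 25.0
```

Run:
```python
from h import *
d=snap('wrist'); s=d['s']; print('cover rel (held)',fit(d,'rc',403,-321,5,s['ee_pos'][2]-4.5)); go(403.9,-321.6,54,5.7)
```

```text
cover rel (held) [ 4.041e+02 -3.201e+02  8.000e+00  1.170e-01]
shift [-0.0033  0.0026  0.1808] rows>= 2.0 rz 0.005 yaw-> 5.700000000000001 j6 45.0 pos [ 405.4 -320.1  144.4] [-179.99    0.      5.85]
```

{"api": "send_rows", "payload": {"motion": [{"tx": -0.003,"ty": 0.003,"tz": 0.07,"rx": 0,"ry": 0,"rz": 0,"gripper": 1},{"tx": 0,"ty": 0,"tz": 0.07,"rx": 0,"ry": 0,"rz": 0,"gripper": 1},{"tx": 0,"ty": 0,"tz": 0.025,"rx": 0,"ry": 0,"rz": 0,"gripper": 1},{"tx": 0,"ty": 0,"tz": 0.008,"rx": 0,"ry": 0,"rz": 0,"gripper": 1},{"tx": 0,"ty": 0,"tz": 0.003,"rx": 0,"ry": 0,"rz": 0,"gripper": 1},{"tx": 0,"ty": 0,"tz": 0,"rx": 0,"ry": 0,"rz": 0,"gripper": 1},{"tx": 0,"ty": 0,"tz": 0,"rx": 0,"ry": 0,"rz": 0,"gripper": 1}]}}

```text
time_s: 36.98
ee_pos: [404.0, -323.1, 57.2]
ee_rot: [179.9, -0.1, 5.7]
force: [0.5, -0.1, -1.5]
gripper_width: 51.0
gripper_force: 25.0
```

{"api": "send_rows", "payload": {"motion": [{"tx": 0,"ty": -0.002,"tz": 0.002,"rx": 0,"ry": 0,"rz": 0,"gripper": 1},{"tx": 0,"ty": 0,"tz": 0.002,"rx": 0,"ry": 0,"rz": 0,"gripper": 1},{"tx": 0,"ty": 0,"tz": 0.001,"rx": 0,"ry": 0,"rz": 0,"gripper": 1},{"tx": 0,"ty": 0,"tz": 0,"rx": 0,"ry": 0,"rz": 0,"gripper": 1},{"tx": 0,"ty": 0,"tz": 0,"rx": 0,"ry": 0,"rz": 0,"gripper": 1}]}}

```text
time_s: 37.6
ee_pos: [403.5, -321.8, 53.9]
ee_rot: [180.0, 0.0, 5.7]
force: [0.8, 0.3, -1.8]
gripper_width: 51.4
gripper_force: 25.0
```

{"api": "send_rows", "payload": {"motion": [{"tx": 0.0005,"ty": 0,"tz": 0.001,"rx": 0,"ry": 0,"rz": 0,"gripper": 1},{"tx": 0,"ty": 0,"tz": 0.001,"rx": 0,"ry": 0,"rz": 0,"gripper": 1},{"tx": 0,"ty": 0,"tz": 0,"rx": 0,"ry": 0,"rz": 0,"gripper": 1}]}}

```text
time_s: 37.98
ee_pos: [403.6, -321.8, 53.8]
ee_rot: [180.0, 0.0, 5.7]
force: [-1.3, 0.4, 6.3]
gripper_width: 51.3
gripper_force: 25.0
```

Contact. Releasing and rising.

{"api": "send_rows", "payload": {"motion": [{"tx": 0,"ty": 0,"tz": 0,"rx": 0,"ry": 0,"rz": 0,"gripper": -0.6},{"tx": 0,"ty": 0,"tz": 0,"rx": 0,"ry": 0,"rz": 0,"gripper": -0.6},{"tx": 0,"ty": 0,"tz": 0,"rx": 0,"ry": 0,"rz": 0,"gripper": -0.6},{"tx": 0,"ty": 0,"tz": -0.08,"rx": 0,"ry": 0,"rz": 0,"gripper": -0.6},{"tx": 0,"ty": 0,"tz": -0.1,"rx": 0,"ry": 0,"rz": 0,"gripper": -0.6},{"tx": 0,"ty": 0,"tz": -0.1,"rx": 0,"ry": 0,"rz": 0,"gripper": -1},{"tx": 0,"ty": 0,"tz": 0,"rx": 0,"ry": 0,"rz": 0,"gripper": -1},{"tx": 0,"ty": 0,"tz": 0,"rx": 0,"ry": 0,"rz": 0,"gripper": -1},{"tx": 0,"ty": 0,"tz": 0,"rx": 0,"ry": 0,"rz": 0,"gripper": -1}]}}

```text
time_s: 39.1
ee_pos: [402.9, -321.1, 191.3]
ee_rot: [-179.9, 0.1, 5.7]
force: [-0.2, -0.4, 0.0]
gripper_width: 91.0
gripper_force: 0.0
```

Run:
```python
from h import *
d=snap('wrist'); s=snap('scene')
a=cv2.resize(d['frame'][80:280,150:410],None,fx=1.5,fy=1.5); b=s['frame']
q=np.zeros((420,400+400,3),np.uint8); q[:300,:390]=a; q[:,400:]=b[:,60:460]
u=w2p(s,[[403.7,-321.8,49]]); print(u, w2p(d,[[403.7,-321.8,67]]))
cv2.imwrite('pics/end.png',q[...,::-1])
```

```text
[[129.6883284  298.64173682]] [[279.385158   205.67491173]]
```

View pics/end.png

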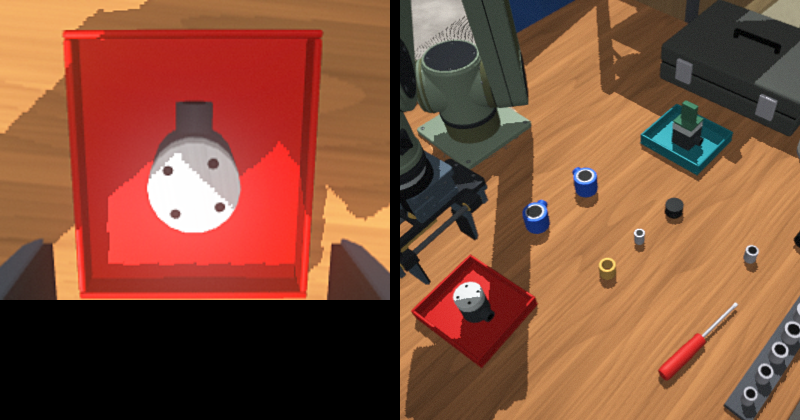

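The final view shows both stacks standing. On the left crop, the round cover spans columns 148–240, the same as its housing. On the right, the cap, cover and housing are stacked at (688,122). The bushing and pulley are untouched.

```bash
python3 -c "
from workcell import env
print(env.job_done())"
```

```text
the job is handed in; nothing more can be done
None
```

Both pumps are packed and the job is handed in: the square pump (housing, cover, cap) is in the teal tray and the round pump (housing, cover) is in the red tray; the last pictures show both stacks aligned and the bushing and pulley unmoved, at about 39 s of the 128 s allowed.

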